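# Assemble and hold down a globe condenser on its sprung ring cradle

### The job

Build up the condenser on the sprung ring cradle: lay the wide cork ring flat and centred on the cradle's sprung brass ring and let go of it, lay the narrower loose brass ring centred on top of the cork and let go of that too, then take the round glass condenser flask by its rosewood knob, set its globe in the top ring and push it straight down until the sprung ring is fully home against its wooden base. Finish while still gripping the knob and holding the cradle fully compressed, so that the retaining clip can be fitted: do not let go. Keep the flask upright, press only through it, and leave the tin elbow, the rackwork slide and the spare knob where they are.

Things in the scene. Friction and masses are not known exactly. Their poses are not given: they have to be found in the camera images.
- cradle: Fixed sprung ring cradle: a turned wooden base 92 mm in diameter at the foot, 80 mm higher up, 26 mm tall, carrying a flat brass ring on a coil spring. Origin: centre of the base's underside, on the shelf; z up.
- seat_top (a point): Centre of the top face of the cradle's sprung brass ring (outer diameter 68 mm, hole 32 mm, 8 mm thick, no rim). 48 mm above the shelf when up, 34 mm when fully pressed; moves with the ring. z up.
- seat (a joint): How far the sprung ring is pressed down, in m: 0 = up, 0.014 = fully home on its stop. Spring 500 N/m with 7 N preload: 7 N at the top, 14 N at the bottom (the weight of sprung ring, loose rings and flask, about 4 N, helps). These weights alone do not move it; let go, it springs back up.
- wide_ring: Loose flat cork ring, the wider and thicker of the two: outer diameter 60 mm, hole 36 mm, 10 mm thick, about 40 g, lying flat on the shelf. Origin: centre of its underside; z is its axis.
- narrow_ring: Loose flat brass ring, the narrower and thinner of the two: outer diameter 50 mm, hole 36 mm, 8 mm thick, about 60 g, lying flat on the shelf. Origin: centre of its underside; z is its axis.
- flask: Clouded-glass round flask, 200 g, bottom-heavy, standing in its rest: globe 60 mm wide, neck 20 mm wide at 58-75 mm (25 mm collar at 71-75), rosewood knob 30 mm wide at 75-103 mm. Origin: lowest point of the globe, z up the neck. Seated in the narrow ring's hole its origin is 2 mm above that ring's underside: 60 mm above the shelf with both rings stacked and the sprung ring up.
- flask_knob (a point): Middle of the flask's rosewood knob, 89 mm above the flask's origin on its axis.
- rest: Fixed wooden ring in which the flask stands at the start: outer diameter 64 mm, hole 40 mm, 14 mm tall; standing in it, the flask's origin is 6.4 mm above the shelf. Origin: centre of its underside.
- elbow: Bystander: loose tin chimney elbow of 62 mm diameter, about 71 mm tall and 100 mm long, origin under its upright leg. Leave alone.
- rackslide: Bystander: loose brass lever-action rackwork slide, a plate 85 by 170 mm, up to 30 mm high, origin under its centre. Leave alone.
- spare_knob: Bystander: loose turned rosewood knob, 36 mm in diameter, 44 mm tall, origin under its centre. Leave alone.

How it is judged:
On the way, in this order (a step that is already met when the one before it is completed fails the run):
1. the wide cork ring lies flat and centred on the sprung ring, let go (horizontal distance between wide_ring and seat_top below 0.006 m and angle between wide_ring's own z axis and vertical below 0.1 rad and z of wide_ring in the frame of seat_top between -0.003 and 0.003 m and contact force between the fingers and wide_ring below 0.2 N), for 0.2 s.
2. the narrow brass ring lies flat and centred on the cork ring, let go (horizontal distance between each of wide_ring, narrow_ring and seat_top below 0.006 m and angle between each of wide_ring, narrow_ring's own z axis and vertical below 0.1 rad and z of wide_ring in the frame of seat_top between -0.003 and 0.003 m and z of narrow_ring in the frame of wide_ring between 0.007 and 0.013 m and contact force between the fingers and narrow_ring below 0.2 N), for 0.2 s.
At the end, for the whole second after the job is handed in: Fingers grip the flask (over 3 N); sprung ring pressed at least 11 of 14 mm; both rings flat in order, within 6 mm of its centre; globe within 6 mm of the brass ring's centre, upright within 0.2 rad, still, pressing over 4 N; robot touches neither rings nor cradle; all for the last second (horizontal distance between each of wide_ring, narrow_ring and seat_top below 0.006 m and angle between each of wide_ring, narrow_ring's own z axis and vertical below 0.1 rad and z of wide_ring in the frame of seat_top between -0.003 and 0.003 m and z of narrow_ring in the frame of wide_ring between 0.007 and 0.013 m and horizontal distance between flask and narrow_ring below 0.006 m and angle between flask's own z axis and vertical below 0.2 rad and z of flask in the frame of narrow_ring between -0.002 and 0.006 m and value of joint seat above 0.011 m and contact force between the fingers and flask above 3 N and contact force between flask and narrow_ring above 4 N and contact force between each of the arm, the fingers and cradle below 0.5 N and contact force between the fingers and wide_ring below 0.5 N and contact force between the fingers and narrow_ring below 0.5 N and linear speed of flask below 0.02 m/s); the arm keeps its last pose, push and grip.
It fails at once if a bystander is moved more than 30 mm (distance of any of elbow, rackslide, spare_knob from where it was at the start of the episode above 0.03 m).
It fails at once if the flask is tipped by more than 0.6 rad (angle between flask's own z axis and vertical above 0.6 rad).
It also fails if it takes over 72 s, if anything falls off the work surface, if the arm or the gripper's body presses on something with over 40 N, if the wrist force passes 120 N, or if a joint passes its speed limit or range.

### The arm

A 6-joint arm with a two-finger parallel gripper is mounted at the origin on the work surface. World frame = base frame: x ahead of the robot, y to its left, z up, the work surface at z = 0. Lengths are in m, angles in rad, forces in N, time in s.
With the tool pointing down it reaches from about 0.35 to 0.85 m from the base axis. Payload 8.1 kg.
Tool frame: the origin (TCP) lies at the very end of the fingers, on their centre line; the grasp point (between the pads) lies robot.tcp_to_grasp behind it (robot.tcp_to_grasp is the distance from the TCP to the grasp point, in m); z points along the fingers, y is the line along which they close (so a half turn about z gives the same grasp; the last joint's range is limited). The gripper opens to 93 mm and grips with 3 to 60 N. Pads are 15 mm wide; open, the fingers measure 128 mm over their backs; the gripper's body (75 mm by 188 mm) begins 65 mm behind the grasp point.
Start: joints at [1.246, 0.13, 1.488, -0, 1.523, -0.085], TCP at [0.142, 0.583, 0.219] pointing down, gripper open.
Joint ranges: [-2.96, 2.96], [-0.89, 2.26], [0.02, 2.5], [-1.34, 4.48], [0, 2.73], [-2.66, 2.66]. Speed limits (rad/s): [2.39, 2.39, 2.79, 3.14, 3.14, 3.14].

### API

Orientations are given as a unit quaternion [x, y, z, w].
In Python, from rig import robot gives the robot as it stands.
- The arm moves only by the tool move_arm, never from a script. Its argument "steps" is a list of rows, each an object of numbers: "tx", "ty", "tz": the shift along the tool's x, y, z in m; "ax", "ay", "az": the turn, a rotation vector about the tool's x, y, z in rad; "claw": the closure, from 0 (fully open) to 1 (shut). In form: [{"tx": .., "ty": .., "tz": .., "ax": .., "ay": .., "az": .., "claw": ..}, ...]. A call has 1 to 5 rows; each row shifts and turns the commanded pose from where the row before left it, along the tool's axes as they then stand; what a row does not reach is not made up. A row lasts 1/8 s, in which the tool goes at most 62.5 mm and 10.7 degrees, less where a joint would pass 70% of its speed; a pose out of reach is approached as far as the arm can. A call is refused whole if a number of a shift passes 0.0625 or a number of a turn 0.188, either way. A call with a gripper value outside its range is refused whole. The fingers move at their own pace and stop on an object; "newtons" is the grip in N (left out, the last holds). Time passes only in rows, so rows that do not move let the fingers close. It gives the time, the measured TCP pose, the force, the opening and the grip force at its end, in the units of the state.
- robot.state(): the state, without advancing time (a new reading comes with each control period).
- robot.get_image(name): name is "side" or "top"; returns a dict with "img" (400x640x3 uint8, red, green, blue), "camera_matrix" (3x3 intrinsics, pixels), "k1" (the pictures are not rectified: a ray, as slopes to the right and down, at radius r is drawn at 1 + k1 r^2 times it, then the intrinsics apply), "R" (3x3) and "t" (3): a world point X has camera coordinates R X + t. Camera axes: x right, y down, z forward; pixel columns grow to the right and rows downward; lengths in m; the calibration is good to about 2 mm. A picture is of the moment at which its call begins. There is no depth.
- robot.close_job(): hands the job in; it is judged then, once.
The state is a dict: "t": time; "q": joint angles; "joint_velocities": joint speeds; "joint_torque": joint torques, N m; "position": TCP position; "orientation": TCP orientation; "wrist_force": force on the tool from outside, world axes, zero at the start; "wrist_torque": the same for the moment, N m; "opening": finger opening in m; "finger_force": force on a finger pad.
Only numpy, scipy, OpenCV 4.12 (cv2) and the standard library are available. Lean on these libraries where they do the work, as an engineer would, in place of code of your own. Each camera call takes 0.05 s, during which the arm holds its last target. There are 200 camera calls.

## Working session

There is one attempt and no reset: what is moved stays moved. The work goes in short steps, Python scripts to look and compute and a tool call to move; the robot and the scene stay as the last step left them, time stands still between calls to the robot, and variables do not carry over. Pictures are saved under pics/ and viewed, at most 12 in all, crops included, and the job is handed in when it is done.

Besides the shell and the picture viewer there is one more tool, called as name(argument=value, ...) on one line, values as JSON. move_arm: Moves the arm, as the interface text tells. Its arguments: {"type":"object","properties":{"steps":{"type":"array"},"newtons":{"type":"number"}},"required":["steps"]}

```bash
mkdir -p pics; ls; cat > h.py <<'E'
import numpy as np, cv2, pickle
from rig import robot
def grab(n,f=None):
    d=robot.get_image(n)
    if f: cv2.imwrite('pics/'+f,cv2.cvtColor(d['img'],cv2.COLOR_RGB2BGR))
    return d
def ray(d,u,v):
    K=np.array(d['camera_matrix']);R=np.array(d['R']);t=np.array(d['t'])
    p=cv2.undistortPoints(np.array([[[u,v]]],float),K,np.array([d['k1'],0,0,0.]),None,None,None)[0,0] if 0 else None
    q=np.array([(u-K[0,2])/K[0,0],(v-K[1,2])/K[1,1]]);s=q.copy()
    for _ in range(50): s=q/(1+d['k1']*(s@s))
    return -R.T@t, R.T@np.array([s[0],s[1],1])
def onz(d,u,v,z):
    o,r=ray(d,u,v); return o+r*(z-o[2])/r[2]
def proj(d,X):
    K=np.array(d['camera_matrix']);c=np.array(d['R'])@X+np.array(d['t']);s=c[:2]/c[2]
    s=s*(1+d['k1']*(s@s)); return K[:2,:2]@s+K[:2,2]
def st():
    s=robot.state()
    for k in ('t','q','position','orientation','wrist_force','opening','finger_force'): print(k,np.round(s[k],4))
E
sed -i '/undistortPoints/d' h.py
python3 - <<'E'
from h import *
for n in('top','side'):
    d=grab(n,n+'0.png'); pickle.dump(d,open(n+'0.pkl','wb')); print(n,d['k1'],np.round(d['camera_matrix'],1).tolist(),np.round(d['R'],3).tolist(),np.round(d['t'],3))
print(robot.tcp_to_grasp); st()
E
```

```text
pics
top -0.05983331550538953 [[361.3, 0.0, 319.0], [0.0, 361.3, 196.6], [0.0, 0.0, 1.0]] [[-0.01, -1.0, -0.023], [-0.993, 0.013, -0.117], [0.117, 0.022, -0.993]] [0.03  0.571 1.043]
side -0.0939983806519554 [[421.2, 0.0, 318.9], [0.0, 421.2, 198.7], [0.0, 0.0, 1.0]] [[0.945, -0.326, 0.001], [-0.195, -0.568, -0.799], [0.261, 0.756, -0.601]] [-0.554  0.21   0.956]
0.0188
t 0.1
q [ 1.2456  0.1312  1.4891  0.      1.523  -0.0854]
position [0.1423 0.5823 0.2177]
orientation [ 1.196e-01  9.928e-01 -8.000e-04 -2.000e-04]
wrist_force [ 0.0808 -0.3629 -0.1825]
opening 0.0931
finger_force 0.0
```

View pics/top0.png

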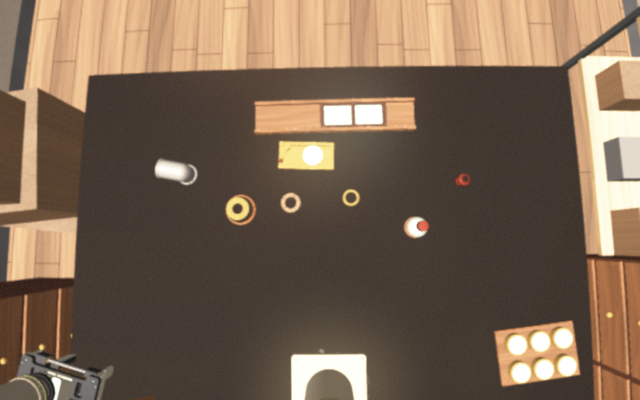

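View pics/side0.png

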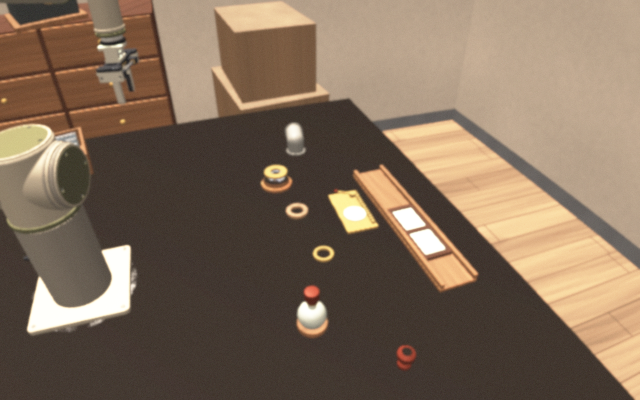

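```bash
python3 - <<'E'
from h import *
for n in('top','side'):
    d=pickle.load(open(n+'0.pkl','rb')); im=d['img']
    m=(im.max(2)>75).astype(np.uint8)
    k,l,s,c=cv2.connectedComponentsWithStats(m,connectivity=8)
    for i in range(1,k):
        x,y,w,h,a=s[i]
        if 30<a<1500 and (150<x<480 and 130<y<245 if n=='top' else 240<x<420 and 110<y<370):
            cnt=cv2.findContours((l==i).astype(np.uint8),cv2.RETR_EXTERNAL,cv2.CHAIN_APPROX_NONE)[0][0]
            e=cv2.fitEllipse(cnt); print(n,s[i].tolist(),np.round(c[i],1),np.round(e[0],2),np.round(e[1],1),[np.round(onz(d,*e[0],z)[:2],4).tolist() for z in(.0,.008,.01,.048)])
a=cv2.imread('pics/top0.png')[180:250,215:440]; b=cv2.imread('pics/side0.png')[150:350,240:430]
cv2.imwrite('pics/c.png',np.vstack([cv2.resize(a,(788,245),interpolation=cv2.INTER_CUBIC),np.pad(cv2.resize(b,(333,350),interpolation=cv2.INTER_CUBIC),((0,0),(0,455),(0,0)))]))
E
```

```text
top [154, 157, 45, 30, 931] [175.7 171.2] [175.65 171.22] [23.5 50.1] [[0.6621, 0.4762], [0.6605, 0.4727], [0.6601, 0.4719], [0.6527, 0.4554]]
top [454, 172, 17, 15, 183] [462.4 179.5] [462.51 179.42] [13.3 16.4] [[0.6232, -0.4206], [0.6219, -0.4175], [0.6216, -0.4168], [0.6155, -0.4023]]
top [401, 215, 30, 25, 521] [415.3 226.8] [415.31 226.79] [22.9 27.2] [[0.4793, -0.268], [0.479, -0.266], [0.479, -0.2655], [0.4778, -0.2563]]
side [284, 122, 23, 35, 623] [294.4 139.2] [294.36 139.5 ] [20.7 37.8] [[0.6694, 0.5158], [0.6656, 0.5018], [0.6646, 0.4983], [0.6464, 0.4318]]
side [259, 163, 34, 31, 784] [275.8 178.7] [275.7  178.71] [30.8 31.9] [[0.5431, 0.2925], [0.5407, 0.2809], [0.54, 0.278], [0.5284, 0.223]]
side [284, 201, 26, 19, 358] [296.5 210.3] [296.49 210.33] [17.9 24.3] [[0.5594, 0.1188], [0.5568, 0.1091], [0.5561, 0.1066], [0.5436, 0.0604]]
side [311, 244, 25, 19, 326] [323.  253.1] [322.97 253.12] [18.1 23.5] [[0.5729, -0.0679], [0.5701, -0.0756], [0.5694, -0.0776], [0.5562, -0.1142]]
side [295, 284, 35, 55, 1344] [311.5 313.8] [311.51 314.26] [31.9 54.2] [[0.4868, -0.2376], [0.4849, -0.2435], [0.4844, -0.245], [0.4756, -0.2729]]
side [396, 344, 21, 27, 415] [405.1 356.7] [405.23 356.21] [19.9 26.8] [[0.6298, -0.3969], [0.6264, -0.4011], [0.6255, -0.4021], [0.6094, -0.4219]]
```

View pics/c.png

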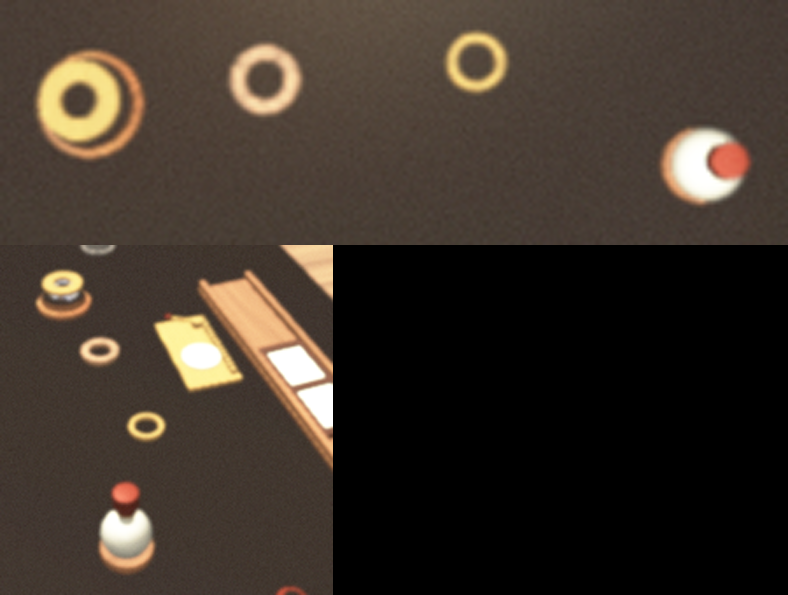

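The crop shows the cradle's yellow ring at top‑view (237,208), the cork at (291,203), the brass ring at (351,198), and the red knob top at (423,225) over the globe at (416,227). Next I measure them with colour masks.

```bash
cat >> h.py <<'E'
def blob(d,box,f,z,up=8):
    x0,y0,x1,y1=box; im=cv2.resize(d['img'][y0:y1,x0:x1],None,fx=up,fy=up,interpolation=cv2.INTER_CUBIC).astype(int)
    m=f(im[...,0],im[...,1],im[...,2]).astype(np.uint8)
    cs=cv2.findContours(m,cv2.RETR_EXTERNAL,cv2.CHAIN_APPROX_NONE)[0]; c=max(cs,key=cv2.contourArea)
    P=(c[:,0,:].astype(float)+.5)/up-.5+[x0,y0]
    W=np.array([onz(d,u,v,z)[:2] for u,v in P]).astype(np.float32)
    e=cv2.fitEllipse(W); return np.round(e[0],4),np.round(e[1],4)
cork=lambda r,g,b:(r-b>35)&(r>120)
brass=lambda r,g,b:(r-b>45)&(g>120)
yel=lambda r,g,b:(r-b>45)&(g-b>55)&(g>150)
red=lambda r,g,b:(r-g>50)&(r>110)
E
python3 - <<'E'
from h import *
t=pickle.load(open('top0.pkl','rb'));s=pickle.load(open('side0.pkl','rb'))
for nm,tb,sb,f,z in(('cork',(275,188,307,220),(280,196,314,224),cork,.01),('brass',(336,183,367,213),(307,240,340,266),brass,.008),('seat',(220,190,262,228),(259,160,293,178),yel,.048),('knob',(412,215,434,235),(300,282,324,304),red,.109),('base',(220,190,262,228),(259,170,293,192),cork,.01),('globe',(400,212,432,240),(294,295,332,328),lambda r,g,b:(b>130),.036)):
    print(nm,blob(t,tb,f,z),blob(s,sb,f,z))
E
```

```text
cork (array([0.5582, 0.1114]), array([0.0638, 0.0643])) (array([0.5567, 0.109 ]), array([0.0648, 0.0726]))
brass (array([ 0.5715, -0.0724]), array([0.0523, 0.0532])) (array([ 0.5707, -0.0743]), array([0.0534, 0.0559]))
seat (array([0.5388, 0.2655]), array([0.0681, 0.0692])) (array([0.5372, 0.2639]), array([0.0692, 0.0723]))
knob (array([ 0.4791, -0.2626]), array([0.0285, 0.0325])) (array([ 0.4781, -0.2651]), array([0.0315, 0.0331]))
base (array([0.5383, 0.2649]), array([0.0949, 0.0957])) (array([0.5358, 0.2564]), array([0.0902, 0.0936]))
globe (array([ 0.4781, -0.2591]), array([0.057, 0.06 ])) (array([ 0.477 , -0.2621]), array([0.0601, 0.067 ]))
```

move_arm(steps=[{"az": -0.12, "claw": 0}, {"az": -0.12, "claw": 0}, {"tx": -0.04, "ty": -0.045, "claw": 0}, {"tx": -0.04, "ty": -0.045, "claw": 0}, {"tx": -0.04, "ty": -0.045, "claw": 0}], newtons=15)

```text
invalid input at $.steps[0]: expected keys tx, ty, tz, ax, ay, az, claw
```

move_arm(steps=[{"tx": -0.04, "ty": -0.045, "claw": 0}, {"tx": -0.04, "ty": -0.045, "claw": 0}, {"tx": -0.04, "ty": -0.045, "claw": 0}, {"tx": -0.04, "ty": -0.045, "claw": 0}, {"tx": -0.04, "ty": -0.045, "claw": 0}])

```text
invalid input at $.steps[0]: expected keys tx, ty, tz, ax, ay, az, claw
```

move_arm(steps=[{"tx": -0.04, "ty": -0.045, "claw": 0}, {"tz": 0.05, "claw": 0}, {"claw": 0}])

```text
invalid input at $.steps[0]: expected keys tx, ty, tz, ax, ay, az, claw
```

```bash
python3 -c "
from h import *
st()"
```

```text
t 0.1
q [ 1.2456  0.1312  1.4891  0.      1.523  -0.0854]
position [0.1423 0.5823 0.2177]
orientation [ 1.196e-01  9.928e-01 -8.000e-04 -2.000e-04]
wrist_force [ 0.0808 -0.3629 -0.1825]
opening 0.0931
finger_force 0.0
```

All keys are required in every row.

move_arm(steps=[{"tx": 0, "ty": 0, "tz": 0, "ax": 0, "ay": 0, "az": -0.12, "claw": 0}, {"tx": 0, "ty": 0, "tz": 0, "ax": 0, "ay": 0, "az": -0.12, "claw": 0}, {"tx": -0.04, "ty": -0.045, "tz": 0, "ax": 0, "ay": 0, "az": 0, "claw": 0}, {"tx": -0.04, "ty": -0.045, "tz": 0, "ax": 0, "ay": 0, "az": 0, "claw": 0}, {"tx": -0.04, "ty": -0.045, "tz": 0, "ax": 0, "ay": 0, "az": 0, "claw": 0}], newtons=15)

```text
t: 0.72
position: [0.2632, 0.4463, 0.2181]
orientation: [-0.001, 1.0, -0.0, -0.0]
wrist_force: [0.9, 0.0, -0.7]
opening: 0.0927
finger_force: 0.0
```

```bash
python3 -c "
from h import *
st()"
```

```text
t 0.725
q [ 9.3910e-01 -9.1300e-02  1.7138e+00 -2.0000e-04  1.5198e+00 -6.3270e-01]
position [0.2632 0.4463 0.2181]
orientation [-5.e-04  1.e+00 -3.e-04 -1.e-04]
wrist_force [ 0.8901  0.011  -0.6759]
opening 0.0927
finger_force 0.0
```

move_arm(steps=[{"tx": -0.037, "ty": -0.042, "tz": 0, "ax": 0, "ay": 0, "az": 0, "claw": 0}, {"tx": -0.037, "ty": -0.042, "tz": 0, "ax": 0, "ay": 0, "az": 0, "claw": 0}, {"tx": -0.037, "ty": -0.042, "tz": 0, "ax": 0, "ay": 0, "az": 0, "claw": 0}, {"tx": -0.037, "ty": -0.042, "tz": 0, "ax": 0, "ay": 0, "az": 0, "claw": 0}, {"tx": -0.037, "ty": -0.042, "tz": 0, "ax": 0, "ay": 0, "az": 0, "claw": 0}])

```text
t: 1.35
position: [0.4483, 0.2363, 0.2184]
orientation: [-0.0, 1.0, 0.0, -0.0]
wrist_force: [0.3, -0.6, -0.1]
opening: 0.0931
finger_force: 0.0
```

move_arm(steps=[{"tx": -0.037, "ty": -0.042, "tz": 0, "ax": 0, "ay": 0, "az": 0, "claw": 0}, {"tx": -0.037, "ty": -0.042, "tz": 0, "ax": 0, "ay": 0, "az": 0, "claw": 0}, {"tx": -0.036, "ty": -0.041, "tz": 0.04, "ax": 0, "ay": 0, "az": 0, "claw": 0}, {"tx": 0, "ty": 0, "tz": 0.05, "ax": 0, "ay": 0, "az": 0, "claw": 0}, {"tx": 0, "ty": 0, "tz": 0.05, "ax": 0, "ay": 0, "az": 0, "claw": 0}])

```text
t: 1.98
position: [0.555, 0.1151, 0.0799]
orientation: [0.001, 1.0, 0.0, -0.0]
wrist_force: [0.4, 1.0, -0.2]
opening: 0.0932
finger_force: 0.0
```

move_arm(steps=[{"tx": 0, "ty": 0, "tz": 0, "ax": 0, "ay": 0, "az": 0, "claw": 0}, {"tx": 0, "ty": 0, "tz": 0, "ax": 0, "ay": 0, "az": 0, "claw": 0}])

```text
t: 2.22
position: [0.5556, 0.1163, 0.0834]
orientation: [-0.0, 1.0, 0.0, 0.001]
wrist_force: [1.3, -0.0, 0.9]
opening: 0.0929
finger_force: 0.0
```

```bash
python3 -c "
from h import *
st()
d=grab('top','a1.png');e=grab('side','a2.png')
p=robot.state()['position']
print(proj(d,p),proj(e,p))
a=cv2.imread('pics/a1.png')[150:260,210:370];b=cv2.imread('pics/a2.png')[120:250,220:380]
cv2.imwrite('pics/a.png',np.hstack([cv2.resize(a,(400,275)),cv2.resize(b,(400,275))]))
"
```

```text
t 2.225
q [ 0.116   0.1477  1.7229 -0.      1.2696 -1.4553]
position [0.5556 0.1163 0.0834]
orientation [-3.e-04  1.e+00  1.e-04  7.e-04]
wrist_force [ 1.2552 -0.026   0.9238]
opening 0.0929
finger_force 0.0
[285.78343649 200.02934865] [294.86733863 186.44932681]
```

View pics/a.png

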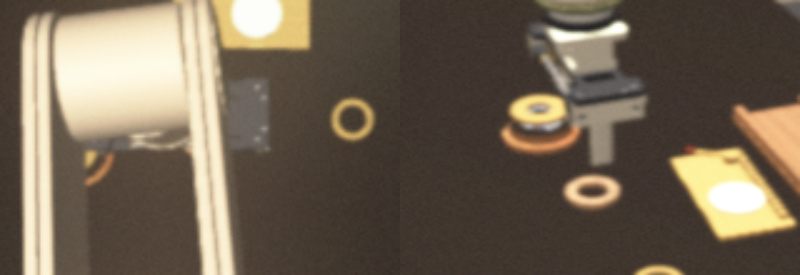

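The side view shows the gripper above the cork (finger tip ≈ (300,197), cork ≈ (296,210)); the arm hides it from the top camera. I'm correcting the pose and descending.

move_arm(steps=[{"tx": -0.0025, "ty": -0.005, "tz": 0.03, "ax": 0, "ay": 0, "az": 0, "claw": 0}, {"tx": 0, "ty": 0, "tz": 0.03, "ax": 0, "ay": 0, "az": 0, "claw": 0}, {"tx": 0, "ty": 0, "tz": 0.01, "ax": 0, "ay": 0, "az": 0, "claw": 0}, {"tx": 0, "ty": 0, "tz": 0, "ax": 0, "ay": 0, "az": 0, "claw": 0}])

```text
t: 2.82
position: [0.5579, 0.1112, 0.0127]
orientation: [-0.0, 1.0, 0.0, 0.0]
wrist_force: [-0.1, -0.5, 1.3]
opening: 0.0932
finger_force: 0.0
```

move_arm(steps=[{"tx": 0, "ty": 0, "tz": 0.0085, "ax": 0, "ay": 0, "az": 0, "claw": 0}, {"tx": 0, "ty": 0, "tz": 0, "ax": 0, "ay": 0, "az": 0, "claw": 0.5}, {"tx": 0, "ty": 0, "tz": 0, "ax": 0, "ay": 0, "az": 0, "claw": 0.5}, {"tx": 0, "ty": 0, "tz": 0, "ax": 0, "ay": 0, "az": 0, "claw": 0.5}, {"tx": 0, "ty": 0, "tz": 0, "ax": 0, "ay": 0, "az": 0, "claw": 0.5}])

```text
t: 3.45
position: [0.5575, 0.1111, 0.0034]
orientation: [-0.0, 1.0, 0.0, 0.0]
wrist_force: [-0.5, 0.1, 0.7]
opening: 0.0599
finger_force: 15.0
```

```bash
python3 -c "
from h import *
st()
e=grab('side','b2.png'); print(blob(e,(270,186,324,232),cork,.01))
"
```

```text
t 3.45
q [ 0.1064  0.2557  1.7611 -0.      1.1244 -1.4645]
position [0.5575 0.1111 0.0034]
orientation [-1.e-04  1.e+00  0.e+00  2.e-04]
wrist_force [-0.4864  0.1213  0.7244]
opening 0.0599
finger_force 15.0074
(array([0.5426, 0.1091]), array([0.0348, 0.0686]))
```

move_arm(steps=[{"tx": 0, "ty": 0, "tz": -0.04, "ax": 0, "ay": 0, "az": 0, "claw": 0.5}, {"tx": 0, "ty": 0, "tz": -0.045, "ax": 0, "ay": 0, "az": 0, "claw": 0.5}, {"tx": 0.007, "ty": 0.05, "tz": 0, "ax": 0, "ay": 0, "az": 0, "claw": 0.5}, {"tx": 0.007, "ty": 0.05, "tz": 0, "ax": 0, "ay": 0, "az": 0, "claw": 0.5}, {"tx": 0.005, "ty": 0.05, "tz": 0, "ax": 0, "ay": 0, "az": 0, "claw": 0.5}])

```text
t: 4.12
position: [0.538, 0.2623, 0.0884]
orientation: [0.0, 1.0, 0.0, 0.0]
wrist_force: [2.0, 0.2, -0.4]
opening: 0.0598
finger_force: 15.0
```

move_arm(steps=[{"tx": 0, "ty": 0.004, "tz": 0, "ax": 0, "ay": 0, "az": 0, "claw": 0.5}, {"tx": 0, "ty": 0, "tz": 0, "ax": 0, "ay": 0, "az": 0, "claw": 0.5}, {"tx": 0, "ty": 0, "tz": 0, "ax": 0, "ay": 0, "az": 0, "claw": 0.5}])

```text
t: 4.5
position: [0.5385, 0.2638, 0.088]
orientation: [0.0, 1.0, -0.0, -0.0]
wrist_force: [0.3, 0.1, -0.0]
opening: 0.0597
finger_force: 15.0
```

```bash
python3 -c "
from h import *
st()
e=grab('side','d2.png'); p=robot.state()['position']; print(proj(e,p))
b=cv2.imread('pics/d2.png')[100:220,200:360]
cv2.imwrite('pics/d.png',cv2.resize(b,(800,600),interpolation=cv2.INTER_CUBIC))
"
```

```text
t 4.5
q [ 3.7030e-01  2.2650e-01  1.6247e+00 -4.0000e-04  1.2909e+00 -1.1995e+00]
position [0.5385 0.2638 0.088 ]
orientation [ 4.e-04  1.e+00 -3.e-04 -2.e-04]
wrist_force [ 0.3272  0.1318 -0.0121]
opening 0.0597
finger_force 14.9999
[274.82767119 159.52291377]
```

View pics/d.png

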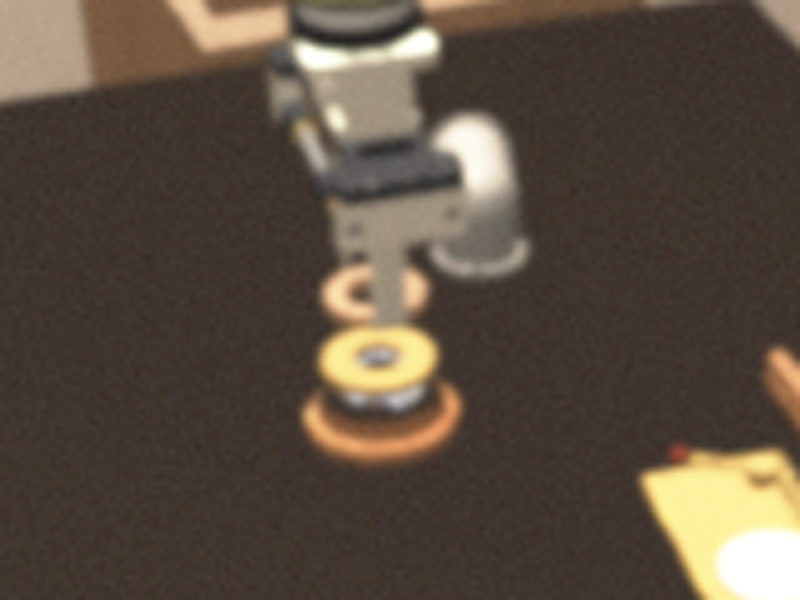

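The side view shows the cork held level with its centre at column 275, directly over the sprung ring at column 275.8. I'm lowering it.

move_arm(steps=[{"tx": 0, "ty": 0.001, "tz": 0.02, "ax": 0, "ay": 0, "az": 0, "claw": 0.5}, {"tx": 0, "ty": 0, "tz": 0.014, "ax": 0, "ay": 0, "az": 0, "claw": 0.5}, {"tx": 0, "ty": 0, "tz": 0, "ax": 0, "ay": 0, "az": 0, "claw": 0.5}, {"tx": 0, "ty": 0, "tz": 0, "ax": 0, "ay": 0, "az": 0, "claw": 0.5}])

```text
t: 5.05
position: [0.5381, 0.2659, 0.0539]
orientation: [-0.0, 1.0, -0.0, -0.0]
wrist_force: [1.0, -0.1, -0.3]
opening: 0.0604
finger_force: 15.0
```

move_arm(steps=[{"tx": 0, "ty": -0.0005, "tz": 0.002, "ax": 0, "ay": 0, "az": 0, "claw": 0.5}, {"tx": 0, "ty": 0, "tz": 0.0005, "ax": 0, "ay": 0, "az": 0, "claw": 0.5}, {"tx": 0, "ty": 0, "tz": 0, "ax": 0, "ay": 0, "az": 0, "claw": 0.5}])

```text
t: 5.42
position: [0.5383, 0.2656, 0.0518]
orientation: [-0.0, 1.0, 0.0, 0.0]
wrist_force: [-0.8, -0.3, -1.0]
opening: 0.06
finger_force: 15.0
```

move_arm(steps=[{"tx": 0, "ty": 0, "tz": 0, "ax": 0, "ay": 0, "az": 0, "claw": 0.2}, {"tx": 0, "ty": 0, "tz": 0, "ax": 0, "ay": 0, "az": 0, "claw": 0.0}, {"tx": 0, "ty": 0, "tz": 0, "ax": 0, "ay": 0, "az": 0, "claw": 0}, {"tx": 0, "ty": 0, "tz": 0, "ax": 0, "ay": 0, "az": 0, "claw": 0}, {"tx": 0, "ty": 0, "tz": -0.03, "ax": 0, "ay": 0, "az": 0, "claw": 0}])

```text
t: 6.05
position: [0.536, 0.2646, 0.079]
orientation: [-0.0, 1.0, -0.001, -0.003]
wrist_force: [0.4, -0.4, 0.6]
opening: 0.093
finger_force: 0.0
```

move_arm(steps=[{"tx": 0, "ty": -0.05, "tz": -0.03, "ax": 0, "ay": 0, "az": 0, "claw": 0}, {"tx": -0.006, "ty": -0.058, "tz": 0, "ax": 0, "ay": 0, "az": 0, "claw": 0}, {"tx": -0.007, "ty": -0.058, "tz": 0, "ax": 0, "ay": 0, "az": 0, "claw": 0}, {"tx": -0.007, "ty": -0.058, "tz": 0, "ax": 0, "ay": 0, "az": 0, "claw": 0}, {"tx": -0.007, "ty": -0.058, "tz": 0, "ax": 0, "ay": 0, "az": 0, "claw": 0}])

```text
t: 6.68
position: [0.5655, -0.0183, 0.112]
orientation: [-0.0, 1.0, -0.0, 0.0]
wrist_force: [1.1, 0.4, -0.2]
opening: 0.0929
finger_force: 0.0
```

move_arm(steps=[{"tx": -0.006, "ty": -0.057, "tz": 0, "ax": 0, "ay": 0, "az": 0, "claw": 0}, {"tx": 0, "ty": 0, "tz": 0.045, "ax": 0, "ay": 0, "az": 0, "claw": 0}, {"tx": 0, "ty": 0, "tz": 0.035, "ax": 0, "ay": 0, "az": 0, "claw": 0}, {"tx": 0, "ty": 0, "tz": 0, "ax": 0, "ay": 0, "az": 0, "claw": 0}])

```text
t: 7.18
position: [0.5683, -0.073, 0.0284]
orientation: [0.0, 1.0, 0.001, -0.003]
wrist_force: [0.1, 0.7, -0.4]
opening: 0.0928
finger_force: 0.0
```

```bash
python3 -c "
from h import *
st()
d=grab('top','f1.png');e=grab('side','f2.png')
print(blob(d,(220,188,262,230),lambda r,g,b:(r-b>35)&(r>120),.05))
a=cv2.imread('pics/f1.png')[185:235,215:265];b=cv2.imread('pics/f2.png')[155:195,250:300]
cv2.imwrite('pics/f.png',np.hstack([cv2.resize(a,(400,400),interpolation=2),cv2.resize(b,(400,400),interpolation=2)]))
"
```

```text
t 7.175
q [-0.2173  0.2374  1.7309 -0.      1.1801 -1.7878]
position [ 0.5683 -0.073   0.0284]
orientation [ 1.0e-04  1.0e+00  7.0e-04 -3.3e-03]
wrist_force [ 0.0761  0.7464 -0.4449]
opening 0.0928
finger_force 0.0
(array([0.5348, 0.2551]), array([0.09  , 0.0905]))
```

View pics/f.png

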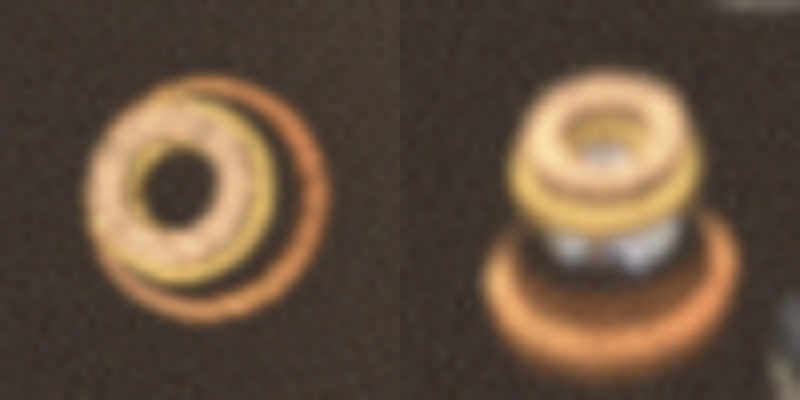

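The cork lies flat on the brass ring: cork centre ≈ (236.5,207.6) in the top view, seat edge evenly visible around it except for parallax. Next I put a number on the offset.

```bash
python3 -c "
from h import *
d=grab('top')
im=d['img'].astype(int)
for p in ((230,200),(244,203),(248,210),(238,219)): print(p,im[p[1],p[0]])
for k in (10,20,30): print(k,blob(d,(220,190,258,226),lambda r,g,b:(r>140)&(b>105+k)&(g-b<45),.058))
for u,v in((172,181),): print(onz(d,215+u/8-.5,185+v/8-.5,.058))
# expected seat & cork edges
S=np.array([.5388,.2655])
for nm,r,z in(('seat',.034,.048),('cork',.03,.058),('corkhole',.018,.058)):
    q=np.array([(proj(d,np.array([S[0]+r*np.cos(a),S[1]+r*np.sin(a),z]))-[215,185]+.5)*8 for a in np.linspace(0,6.28,100)]);print(nm,q.min(0).round(),q.max(0).round())
"
```

```text
(230, 200) [198 156 116]
(244, 203) [208 167 126]
(248, 210) [185 152  90]
(238, 219) [210 171 102]
10 (array([0.54  , 0.2663]), array([0.0512, 0.0581]))
20 (array([0.5398, 0.2663]), array([0.0509, 0.0557]))
30 (array([0.5369, 0.2539]), array([0.0253, 0.0395]))
[0.54074242 0.26590584 0.058     ]
seat [89. 97.] [271. 281.]
cork [ 92. 105.] [254. 268.]
corkhole [124. 137.] [222. 235.]
```

move_arm(steps=[{"tx": -0.003, "ty": 0.0005, "tz": 0.012, "ax": 0, "ay": 0, "az": 0, "claw": 0}, {"tx": 0, "ty": 0, "tz": 0.01, "ax": 0, "ay": 0, "az": 0, "claw": 0}, {"tx": 0, "ty": 0, "tz": 0, "ax": 0, "ay": 0, "az": 0, "claw": 0}, {"tx": 0, "ty": 0, "tz": 0, "ax": 0, "ay": 0, "az": 0, "claw": 0}])

```text
t: 7.82
position: [0.5743, -0.0729, 0.0096]
orientation: [-0.0, 1.0, 0.0, -0.0]
wrist_force: [0.8, 0.8, 0.4]
opening: 0.0932
finger_force: 0.0
```

move_arm(steps=[{"tx": 0.002, "ty": 0, "tz": 0.006, "ax": 0, "ay": 0, "az": 0, "claw": 0}, {"tx": 0, "ty": 0, "tz": 0, "ax": 0, "ay": 0, "az": 0, "claw": 0}])

```text
t: 8.07
position: [0.5717, -0.0729, 0.0031]
orientation: [-0.0, 1.0, 0.0, -0.001]
wrist_force: [0.5, -0.8, -0.3]
opening: 0.0928
finger_force: 0.0
```

move_arm(steps=[{"tx": 0, "ty": 0, "tz": 0, "ax": 0, "ay": 0, "az": 0, "claw": 0.6}, {"tx": 0, "ty": 0, "tz": 0, "ax": 0, "ay": 0, "az": 0, "claw": 0.6}, {"tx": 0, "ty": 0, "tz": 0, "ax": 0, "ay": 0, "az": 0, "claw": 0.6}, {"tx": 0, "ty": 0, "tz": 0, "ax": 0, "ay": 0, "az": 0, "claw": 0.6}, {"tx": 0, "ty": 0, "tz": 0, "ax": 0, "ay": 0, "az": 0, "claw": 0.6}])

```text
t: 8.7
position: [0.5725, -0.073, 0.0038]
orientation: [-0.0, 1.0, -0.0, 0.0]
wrist_force: [0.1, -0.1, -0.6]
opening: 0.0489
finger_force: 15.0
```

move_arm(steps=[{"tx": 0, "ty": 0, "tz": -0.05, "ax": 0, "ay": 0, "az": 0, "claw": 0.6}, {"tx": 0, "ty": 0, "tz": -0.05, "ax": 0, "ay": 0, "az": 0, "claw": 0.6}, {"tx": 0.005, "ty": 0.056, "tz": 0, "ax": 0, "ay": 0, "az": 0, "claw": 0.6}, {"tx": 0.005, "ty": 0.056, "tz": 0, "ax": 0, "ay": 0, "az": 0, "claw": 0.6}, {"tx": 0.005, "ty": 0.056, "tz": 0, "ax": 0, "ay": 0, "az": 0, "claw": 0.6}])

```text
t: 9.32
position: [0.5571, 0.0965, 0.1039]
orientation: [0.0, 1.0, 0.0, 0.0]
wrist_force: [0.2, 0.3, -0.0]
opening: 0.0487
finger_force: 15.0
```

move_arm(steps=[{"tx": 0.006, "ty": 0.056, "tz": 0, "ax": 0, "ay": 0, "az": 0, "claw": 0.6}, {"tx": 0.006, "ty": 0.056, "tz": 0, "ax": 0, "ay": 0, "az": 0, "claw": 0.6}, {"tx": 0.0055, "ty": 0.058, "tz": 0, "ax": 0, "ay": 0, "az": 0, "claw": 0.6}, {"tx": 0, "ty": 0, "tz": 0, "ax": 0, "ay": 0, "az": 0, "claw": 0.6}, {"tx": 0, "ty": 0, "tz": 0, "ax": 0, "ay": 0, "az": 0, "claw": 0.6}])

```text
t: 9.95
position: [0.5396, 0.2649, 0.1034]
orientation: [-0.001, 1.0, -0.0, -0.0]
wrist_force: [0.3, -0.9, -1.1]
opening: 0.0484
finger_force: 15.0
```

move_arm(steps=[{"tx": 0, "ty": 0, "tz": 0.02, "ax": 0, "ay": 0, "az": 0, "claw": 0.6}, {"tx": 0, "ty": 0, "tz": 0, "ax": 0, "ay": 0, "az": 0, "claw": 0.6}, {"tx": 0, "ty": 0, "tz": 0, "ax": 0, "ay": 0, "az": 0, "claw": 0.6}])

```text
t: 10.32
position: [0.5396, 0.264, 0.083]
orientation: [0.001, 1.0, -0.0, -0.001]
wrist_force: [0.1, -0.8, -0.6]
opening: 0.0486
finger_force: 15.0
```

```bash
python3 -c "
from h import *
st()
e=grab('side','g2.png'); p=robot.state()['position']; print(proj(e,p+[0,0,.0042]), proj(e,np.array([.539,.2655,.058])))
b=cv2.imread('pics/g2.png')[135:195,240:310]
cv2.imwrite('pics/g.png',cv2.resize(b,(700,600),interpolation=2))
"
```

```text
t 10.325
q [ 0.3697  0.2354  1.624   0.      1.2835 -1.2   ]
position [0.5396 0.264  0.083 ]
orientation [ 6.e-04  1.e+00 -2.e-04 -6.e-04]
wrist_force [ 0.0603 -0.8215 -0.5863]
opening 0.0486
finger_force 15.0114
[275.24731673 159.42467473] [275.44084354 167.76263038]
```

View pics/g.png

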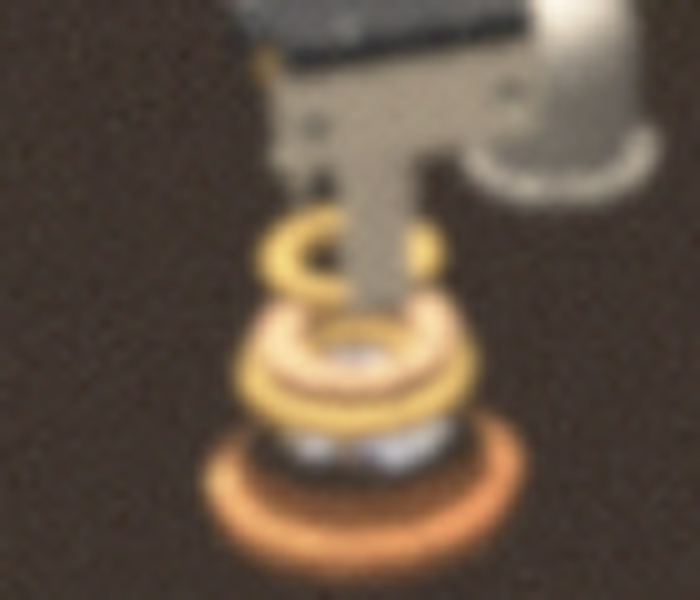

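The side view shows the brass ring held flat (centre at crop column 350) over the cork (356) and the seat (358). The offset is about 1 mm, so I'm lowering it.

move_arm(steps=[{"tx": -0.001, "ty": 0.001, "tz": 0.01, "ax": 0, "ay": 0, "az": 0, "claw": 0.6}, {"tx": 0, "ty": 0, "tz": 0.009, "ax": 0, "ay": 0, "az": 0, "claw": 0.6}, {"tx": 0, "ty": 0, "tz": 0, "ax": 0, "ay": 0, "az": 0, "claw": 0.6}, {"tx": 0, "ty": 0, "tz": 0, "ax": 0, "ay": 0, "az": 0, "claw": 0.6}])

```text
t: 10.88
position: [0.5407, 0.2661, 0.0646]
orientation: [-0.0, 1.0, -0.0, -0.0]
wrist_force: [-0.2, -0.3, 0.2]
opening: 0.0488
finger_force: 15.0
```

move_arm(steps=[{"tx": 0.0005, "ty": -0.0005, "tz": 0.0025, "ax": 0, "ay": 0, "az": 0, "claw": 0.6}, {"tx": 0, "ty": 0, "tz": 0, "ax": 0, "ay": 0, "az": 0, "claw": 0.6}, {"tx": 0, "ty": 0, "tz": 0, "ax": 0, "ay": 0, "az": 0, "claw": 0.6}])

```text
t: 11.25
position: [0.5403, 0.2656, 0.0623]
orientation: [-0.0, 1.0, 0.0, 0.0]
wrist_force: [0.4, -0.1, -0.3]
opening: 0.0486
finger_force: 15.0
```

move_arm(steps=[{"tx": 0, "ty": 0, "tz": 0.0005, "ax": 0, "ay": 0, "az": 0, "claw": 0.6}, {"tx": 0, "ty": 0, "tz": 0, "ax": 0, "ay": 0, "az": 0, "claw": 0.3}, {"tx": 0, "ty": 0, "tz": 0, "ax": 0, "ay": 0, "az": 0, "claw": 0}, {"tx": 0, "ty": 0, "tz": 0, "ax": 0, "ay": 0, "az": 0, "claw": 0}, {"tx": 0, "ty": 0, "tz": 0, "ax": 0, "ay": 0, "az": 0, "claw": 0}])

```text
t: 11.88
position: [0.5403, 0.2656, 0.0617]
orientation: [-0.0, 1.0, 0.0, 0.0]
wrist_force: [0.8, -0.0, -0.5]
opening: 0.0842
finger_force: 0.0
```

move_arm(steps=[{"tx": 0, "ty": 0, "tz": -0.04, "ax": 0, "ay": 0, "az": 0, "claw": 0}, {"tx": 0, "ty": 0, "tz": -0.045, "ax": 0, "ay": 0, "az": 0, "claw": 0}, {"tx": 0.006, "ty": -0.053, "tz": 0, "ax": 0, "ay": 0, "az": 0, "claw": 0}, {"tx": 0.006, "ty": -0.053, "tz": 0, "ax": 0, "ay": 0, "az": 0, "claw": 0}, {"tx": 0.006, "ty": -0.053, "tz": 0, "ax": 0, "ay": 0, "az": 0, "claw": 0}])

```text
t: 12.5
position: [0.5221, 0.1052, 0.1469]
orientation: [-0.0, 1.0, -0.0, 0.0]
wrist_force: [0.9, 0.4, 0.1]
opening: 0.0932
finger_force: 0.0
```

move_arm(steps=[{"tx": 0.006, "ty": -0.053, "tz": 0, "ax": 0, "ay": 0, "az": 0, "claw": 0}, {"tx": 0.006, "ty": -0.053, "tz": 0, "ax": 0, "ay": 0, "az": 0, "claw": 0}, {"tx": 0.006, "ty": -0.053, "tz": 0, "ax": 0, "ay": 0, "az": 0, "claw": 0}, {"tx": 0.006, "ty": -0.053, "tz": 0, "ax": 0, "ay": 0, "az": 0, "claw": 0}, {"tx": 0.006, "ty": -0.053, "tz": 0, "ax": 0, "ay": 0, "az": 0, "claw": 0}])

```text
t: 13.12
position: [0.4921, -0.1602, 0.147]
orientation: [-0.0, 1.0, -0.0, 0.0]
wrist_force: [1.2, 0.1, -0.3]
opening: 0.0929
finger_force: 0.0
```

move_arm(steps=[{"tx": 0.006, "ty": -0.053, "tz": 0, "ax": 0, "ay": 0, "az": 0, "claw": 0}, {"tx": 0.006, "ty": -0.052, "tz": 0, "ax": 0, "ay": 0, "az": 0, "claw": 0}, {"tx": 0, "ty": 0, "tz": 0, "ax": 0, "ay": 0, "az": 0, "claw": 0}, {"tx": 0, "ty": 0, "tz": 0, "ax": 0, "ay": 0, "az": 0, "claw": 0}])

```text
t: 13.62
position: [0.4803, -0.2631, 0.1465]
orientation: [0.0, 1.0, 0.0, -0.0]
wrist_force: [-0.8, 0.1, 0.3]
opening: 0.0929
finger_force: 0.0
```

```bash
python3 -c "
from h import *
st()
d=grab('top','i1.png');e=grab('side','i2.png')
S=np.array([.5388,.2655])
for nm,r,z in(('seat',.034,.048),('cork',.03,.058),('brass',.025,.066),('brhole',.018,.066)):
    q=np.array([(proj(d,np.array([S[0]+r*np.cos(a),S[1]+r*np.sin(a),z]))-[215,185]+.5)*8 for a in np.linspace(0,6.28,100)]);print(nm,q.min(0).round(),q.max(0).round())
a=cv2.imread('pics/i1.png')[185:235,215:265];b=cv2.imread('pics/i2.png')[150:190,250:300]
cv2.imwrite('pics/i.png',np.hstack([cv2.resize(a,(400,400),interpolation=2),cv2.resize(b,(400,400),interpolation=2)]))
"
```

```text
t 13.625
q [-5.9510e-01  3.5300e-02  1.7218e+00  4.0000e-04  1.3851e+00 -2.1654e+00]
position [ 0.4803 -0.2631  0.1465]
orientation [ 3.e-04  1.e+00  3.e-04 -1.e-04]
wrist_force [-0.8256  0.1374  0.2852]
opening 0.0929
finger_force 0.0
seat [89. 97.] [271. 281.]
cork [ 92. 105.] [254. 268.]
brass [100. 116.] [236. 253.]
brhole [119. 135.] [217. 234.]
```

View pics/i.png

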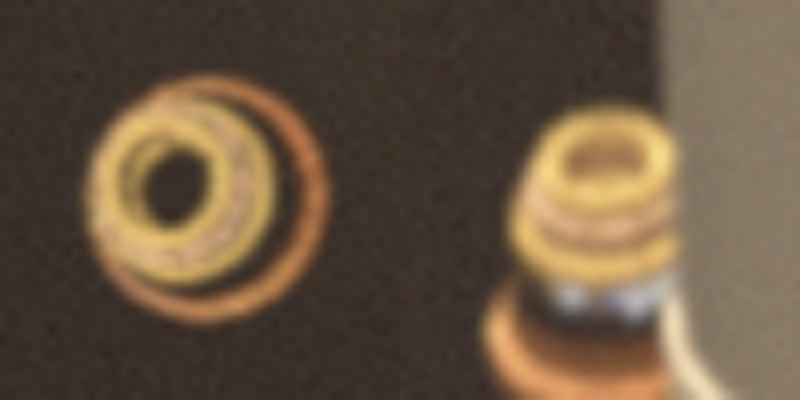

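The stack looks right: in the top view the brass ring centre is at about (236,207) over the cork, offset about 2 mm in x. Now I descend on the knob.

move_arm(steps=[{"tx": 0.0015, "ty": 0, "tz": 0.03, "ax": 0, "ay": 0, "az": 0, "claw": 0}, {"tx": 0, "ty": 0, "tz": 0.03, "ax": 0, "ay": 0, "az": 0, "claw": 0}, {"tx": 0, "ty": 0, "tz": 0.009, "ax": 0, "ay": 0, "az": 0, "claw": 0}, {"tx": 0, "ty": 0, "tz": 0, "ax": 0, "ay": 0, "az": 0, "claw": 0}, {"tx": 0, "ty": 0, "tz": 0, "ax": 0, "ay": 0, "az": 0, "claw": 0}], newtons=40)

```text
t: 14.35
position: [0.4799, -0.2637, 0.0792]
orientation: [-0.0, 1.0, -0.001, 0.001]
wrist_force: [-0.0, 0.6, 0.0]
opening: 0.0934
finger_force: 0.0
```

```bash
python3 -c "
from h import *
st()
e=grab('side','j2.png'); p=robot.state()['position']; print(proj(e,p+[0,0,.0322]))
b=cv2.imread('pics/j2.png')[260:340,265:355]
cv2.imwrite('pics/j.png',cv2.resize(b,(675,600),interpolation=2))
"
```

```text
t 14.35
q [-0.5961  0.0996  1.7836  0.      1.2562 -2.1677]
position [ 0.4799 -0.2637  0.0792]
orientation [-4.e-04  1.e+00 -6.e-04  9.e-04]
wrist_force [-0.0488  0.5715  0.0011]
opening 0.0934
finger_force 0.0
[311.82237465 289.68071372]
```

View pics/j.png

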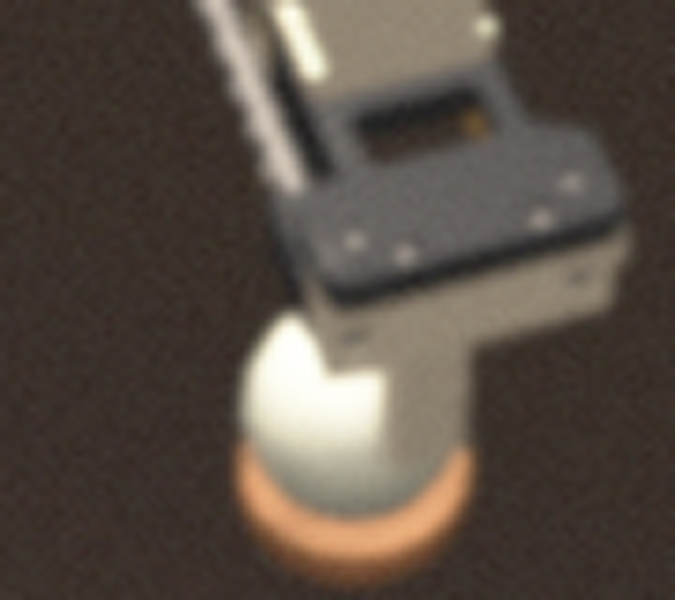

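The side view shows the open fingers either side of the knob, with the globe and rest (column ≈312) under the TCP column (311.8). Closing now.

move_arm(steps=[{"tx": 0.001, "ty": 0, "tz": 0.0025, "ax": 0, "ay": 0, "az": 0, "claw": 0}, {"tx": 0, "ty": 0, "tz": 0, "ax": 0, "ay": 0, "az": 0, "claw": 0.5}, {"tx": 0, "ty": 0, "tz": 0, "ax": 0, "ay": 0, "az": 0, "claw": 0.8}, {"tx": 0, "ty": 0, "tz": 0, "ax": 0, "ay": 0, "az": 0, "claw": 0.8}, {"tx": 0, "ty": 0, "tz": 0, "ax": 0, "ay": 0, "az": 0, "claw": 0.8}])

```text
t: 15.02
position: [0.4779, -0.2635, 0.0752]
orientation: [-0.0, 1.0, 0.0, -0.0]
wrist_force: [0.6, 0.8, -0.5]
opening: 0.0577
finger_force: 0.0
```

move_arm(steps=[{"tx": 0, "ty": 0, "tz": 0, "ax": 0, "ay": 0, "az": 0, "claw": 0.8}, {"tx": 0, "ty": 0, "tz": 0, "ax": 0, "ay": 0, "az": 0, "claw": 0.8}, {"tx": 0, "ty": 0, "tz": 0, "ax": 0, "ay": 0, "az": 0, "claw": 0.8}])

```text
t: 15.4
position: [0.4779, -0.2636, 0.0752]
orientation: [-0.0, 1.0, -0.0, 0.0]
wrist_force: [-0.2, -0.2, -0.5]
opening: 0.0294
finger_force: 40.0
```

move_arm(steps=[{"tx": 0, "ty": 0, "tz": -0.01, "ax": 0, "ay": 0, "az": 0, "claw": 0.8}, {"tx": 0, "ty": 0, "tz": -0.02, "ax": 0, "ay": 0, "az": 0, "claw": 0.8}, {"tx": 0, "ty": 0, "tz": -0.03, "ax": 0, "ay": 0, "az": 0, "claw": 0.8}, {"tx": 0, "ty": 0, "tz": -0.03, "ax": 0, "ay": 0, "az": 0, "claw": 0.8}, {"tx": -0.002, "ty": 0.019, "tz": 0, "ax": 0, "ay": 0, "az": 0, "claw": 0.8}])

```text
t: 16.02
position: [0.4816, -0.2457, 0.1685]
orientation: [0.001, 1.0, -0.002, 0.002]
wrist_force: [0.7, -0.0, -2.0]
opening: 0.0292
finger_force: 40.0
```

move_arm(steps=[{"tx": -0.005, "ty": 0.04, "tz": 0, "ax": 0, "ay": 0, "az": 0, "claw": 0.8}, {"tx": -0.005, "ty": 0.045, "tz": 0, "ax": 0, "ay": 0, "az": 0, "claw": 0.8}, {"tx": -0.005, "ty": 0.045, "tz": 0, "ax": 0, "ay": 0, "az": 0, "claw": 0.8}, {"tx": -0.005, "ty": 0.045, "tz": 0, "ax": 0, "ay": 0, "az": 0, "claw": 0.8}, {"tx": -0.005, "ty": 0.045, "tz": 0, "ax": 0, "ay": 0, "az": 0, "claw": 0.8}])

```text
t: 16.65
position: [0.5036, -0.0218, 0.1636]
orientation: [-0.0, 1.0, 0.0, -0.001]
wrist_force: [1.2, 0.6, -1.5]
opening: 0.0297
finger_force: 40.0
```

move_arm(steps=[{"tx": -0.005, "ty": 0.045, "tz": 0, "ax": 0, "ay": 0, "az": 0, "claw": 0.8}, {"tx": -0.005, "ty": 0.045, "tz": 0, "ax": 0, "ay": 0, "az": 0, "claw": 0.8}, {"tx": -0.005, "ty": 0.045, "tz": 0, "ax": 0, "ay": 0, "az": 0, "claw": 0.8}, {"tx": -0.005, "ty": 0.045, "tz": 0, "ax": 0, "ay": 0, "az": 0, "claw": 0.8}, {"tx": -0.005, "ty": 0.045, "tz": 0, "ax": 0, "ay": 0, "az": 0, "claw": 0.8}])

```text
t: 17.27
position: [0.5281, 0.2028, 0.1634]
orientation: [-0.0, 1.0, -0.0, -0.001]
wrist_force: [0.4, 0.3, -3.0]
opening: 0.0294
finger_force: 40.0
```

move_arm(steps=[{"tx": -0.005, "ty": 0.04, "tz": 0, "ax": 0, "ay": 0, "az": 0, "claw": 0.8}, {"tx": -0.005, "ty": 0.025, "tz": 0, "ax": 0, "ay": 0, "az": 0, "claw": 0.8}, {"tx": 0, "ty": 0, "tz": 0, "ax": 0, "ay": 0, "az": 0, "claw": 0.8}, {"tx": 0, "ty": 0, "tz": 0, "ax": 0, "ay": 0, "az": 0, "claw": 0.8}])

```text
t: 17.77
position: [0.5386, 0.2654, 0.1639]
orientation: [-0.0, 1.0, -0.001, -0.001]
wrist_force: [0.3, -0.5, -2.2]
opening: 0.0297
finger_force: 40.0
```

```bash
python3 -c "
from h import *
st()
e=grab('side','k2.png'); p=robot.state()['position']; print(proj(e,p+[0,0,-.0388]),proj(e,np.array([.5405,.2655,.066])))
b=cv2.imread('pics/k2.png')[110:190,230:320]
cv2.imwrite('pics/k.png',cv2.resize(b,(675,600),interpolation=2))
"
```

```text
t 17.775
q [ 3.7260e-01  1.6430e-01  1.5514e+00 -2.0000e-04  1.4281e+00 -1.1990e+00]
position [0.5386 0.2654 0.1639]
orientation [-4.e-04  1.e+00 -5.e-04 -1.e-03]
wrist_force [ 0.3355 -0.5142 -2.1984]
opening 0.0297
finger_force 39.9993
[274.07882618 148.30686414] [275.76792974 165.42011253]
```

View pics/k.png

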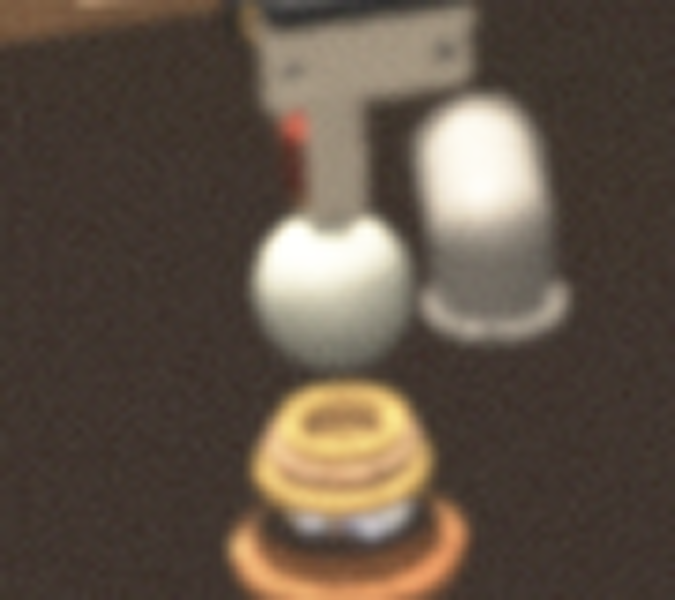

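The side view shows the flask upright, with the globe centre at column 274.1 and the brass hole at column 275.6. I'm shifting about 2.5 mm in +x and lowering.

move_arm(steps=[{"tx": -0.0025, "ty": -0.0005, "tz": 0.012, "ax": 0, "ay": 0, "az": 0, "claw": 0.8}, {"tx": 0, "ty": 0, "tz": 0.012, "ax": 0, "ay": 0, "az": 0, "claw": 0.8}, {"tx": 0, "ty": 0, "tz": 0.006, "ax": 0, "ay": 0, "az": 0, "claw": 0.8}, {"tx": 0, "ty": 0, "tz": 0, "ax": 0, "ay": 0, "az": 0, "claw": 0.8}, {"tx": 0, "ty": 0, "tz": 0, "ax": 0, "ay": 0, "az": 0, "claw": 0.8}], newtons=60)

```text
t: 18.45
position: [0.5425, 0.2651, 0.1355]
orientation: [-0.0, 1.0, 0.0, 0.0]
wrist_force: [-0.6, -0.3, -2.5]
opening: 0.029
finger_force: 60.0
```

```bash
python3 -c "
from h import *
st()
e=grab('side','l2.png')
im=e['img'][:,:].astype(int)
# globe columns (bluish-white) vs brass edges per row
for v in range(148,182,2):
    r=im[v,255:300]; g=np.where((r.max(1)>110)&(r[:,0]-r[:,2]<25))[0]+255; y=np.where((r[:,0]-r[:,2]>45)&(r[:,0]>120))[0]+255
    print(v,(g.min(),g.max()) if len(g) else None,(y.min(),y.max(),(y.min()+y.max())/2) if len(y) else None)
"
```

```text
t 18.45
q [ 0.3696  0.192   1.5735 -0.      1.3757 -1.2013]
position [0.5425 0.2651 0.1355]
orientation [-1.e-04  1.e+00  1.e-04  2.e-04]
wrist_force [-0.5891 -0.2602 -2.491 ]
opening 0.029
finger_force 59.999
148 (np.int64(268), np.int64(298)) None
150 (np.int64(269), np.int64(297)) None
152 (np.int64(266), np.int64(299)) None
154 (np.int64(265), np.int64(299)) None
156 (np.int64(270), np.int64(286)) None
158 (np.int64(266), np.int64(285)) None
160 (np.int64(267), np.int64(284)) None
162 (np.int64(268), np.int64(283)) None
164 (np.int64(272), np.int64(279)) (np.int64(267), np.int64(284), np.float64(275.5))
166 None (np.int64(266), np.int64(285), np.float64(275.5))
168 None (np.int64(265), np.int64(286), np.float64(275.5))
170 None (np.int64(264), np.int64(287), np.float64(275.5))
172 None (np.int64(263), np.int64(287), np.float64(275.0))
174 None (np.int64(264), np.int64(286), np.float64(275.0))
176 None (np.int64(265), np.int64(284), np.float64(274.5))
178 (np.int64(283), np.int64(284)) (np.int64(269), np.int64(291), np.float64(280.0))
180 (np.int64(270), np.int64(282)) (np.int64(261), np.int64(291), np.float64(276.0))
```

Globe and brass are both centred at column 275.5. I'm lowering to contact.

move_arm(steps=[{"tx": 0, "ty": 0, "tz": 0.003, "ax": 0, "ay": 0, "az": 0, "claw": 0.8}, {"tx": 0, "ty": 0, "tz": 0.002, "ax": 0, "ay": 0, "az": 0, "claw": 0.8}, {"tx": 0, "ty": 0, "tz": 0.002, "ax": 0, "ay": 0, "az": 0, "claw": 0.8}, {"tx": 0, "ty": 0, "tz": 0.001, "ax": 0, "ay": 0, "az": 0, "claw": 0.8}, {"tx": 0, "ty": 0, "tz": 0, "ax": 0, "ay": 0, "az": 0, "claw": 0.8}])

```text
t: 19.12
position: [0.5427, 0.2652, 0.1277]
orientation: [-0.0, 1.0, 0.0, 0.0]
wrist_force: [-0.5, 0.1, 4.2]
opening: 0.0289
finger_force: 60.0
```

move_arm(steps=[{"tx": 0, "ty": 0, "tz": 0.002, "ax": 0, "ay": 0, "az": 0, "claw": 0.8}, {"tx": 0, "ty": 0, "tz": 0.002, "ax": 0, "ay": 0, "az": 0, "claw": 0.8}, {"tx": 0, "ty": 0, "tz": 0.002, "ax": 0, "ay": 0, "az": 0, "claw": 0.8}, {"tx": 0, "ty": 0, "tz": 0.002, "ax": 0, "ay": 0, "az": 0, "claw": 0.8}, {"tx": 0, "ty": 0, "tz": 0, "ax": 0, "ay": 0, "az": 0, "claw": 0.8}])

```text
t: 19.75
position: [0.5428, 0.2652, 0.1201]
orientation: [-0.0, 1.0, 0.0, 0.001]
wrist_force: [-1.4, -0.2, 9.7]
opening: 0.0293
finger_force: 60.0
```

move_arm(steps=[{"tx": 0, "ty": 0, "tz": 0.002, "ax": 0, "ay": 0, "az": 0, "claw": 0.8}, {"tx": 0, "ty": 0, "tz": 0.0015, "ax": 0, "ay": 0, "az": 0, "claw": 0.8}, {"tx": 0, "ty": 0, "tz": 0.001, "ax": 0, "ay": 0, "az": 0, "claw": 0.8}, {"tx": 0, "ty": 0, "tz": 0, "ax": 0, "ay": 0, "az": 0, "claw": 0.8}, {"tx": 0, "ty": 0, "tz": 0, "ax": 0, "ay": 0, "az": 0, "claw": 0.8}])

```text
t: 20.38
position: [0.5432, 0.2653, 0.1168]
orientation: [-0.0, 1.0, 0.0, 0.001]
wrist_force: [-3.5, -1.1, 12.5]
opening: 0.0291
finger_force: 60.0
```

move_arm(steps=[{"tx": 0, "ty": 0, "tz": 0.001, "ax": 0, "ay": 0, "az": 0, "claw": 0.8}, {"tx": 0, "ty": 0, "tz": 0.001, "ax": 0, "ay": 0, "az": 0, "claw": 0.8}, {"tx": 0, "ty": 0, "tz": 0, "ax": 0, "ay": 0, "az": 0, "claw": 0.8}, {"tx": 0, "ty": 0, "tz": 0, "ax": 0, "ay": 0, "az": 0, "claw": 0.8}])

```text
t: 20.88
position: [0.5438, 0.2655, 0.1165]
orientation: [-0.0, 1.0, 0.001, 0.002]
wrist_force: [-6.8, -2.4, 23.4]
opening: 0.0293
finger_force: 60.0
```

```bash
python3 -c "
from h import *
st()
e=grab('side','m2.png'); im=e['img'].astype(int)
for v in range(156,186,2):
    r=im[v,255:300]; y=np.where((r[:,0]-r[:,2]>45)&(r[:,0]>120))[0]+255
    print(v,(y.min(),y.max(),(y.min()+y.max())/2) if len(y) else None)
b=cv2.imread('pics/m2.png')[120:190,235:315]
cv2.imwrite('pics/m.png',cv2.resize(b,(680,595),interpolation=2))
"
```

```text
t 20.875
q [ 3.6970e-01  2.0850e-01  1.5906e+00 -3.0000e-04  1.3385e+00 -1.2013e+00]
position [0.5438 0.2655 0.1165]
orientation [-1.0e-04  1.0e+00  6.0e-04  1.9e-03]
wrist_force [-6.7745 -2.3559 23.401 ]
opening 0.0293
finger_force 60.0086
156 None
158 None
160 None
162 None
164 None
166 None
168 (np.int64(267), np.int64(270), np.float64(268.5))
170 (np.int64(266), np.int64(286), np.float64(276.0))
172 (np.int64(265), np.int64(286), np.float64(275.5))
174 (np.int64(264), np.int64(287), np.float64(275.5))
176 (np.int64(264), np.int64(288), np.float64(276.0))
178 (np.int64(264), np.int64(291), np.float64(277.5))
180 (np.int64(261), np.int64(291), np.float64(276.0))
182 (np.int64(260), np.int64(291), np.float64(275.5))
184 (np.int64(260), np.int64(291), np.float64(275.5))
```

View pics/m.png

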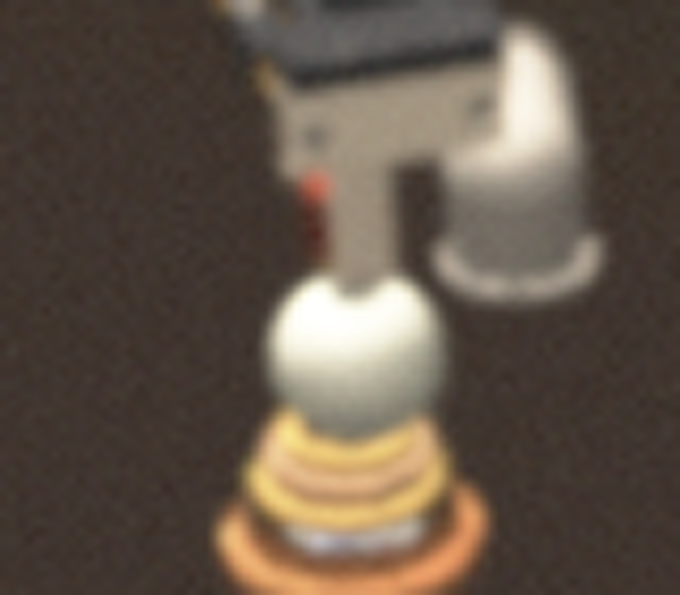

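The side view shows the sprung ring down close to its base, the stack concentric at columns 275.5–276 and the flask upright. The force jumped from 12.5 to 23.4 N with almost no travel, so it is home on the stop. I'll relieve a bit of the sideways load and hold.

move_arm(steps=[{"tx": 0.001, "ty": -0.0003, "tz": 0, "ax": 0, "ay": 0, "az": 0, "claw": 0.8}, {"tx": 0, "ty": 0, "tz": 0, "ax": 0, "ay": 0, "az": 0, "claw": 0.8}, {"tx": 0, "ty": 0, "tz": 0, "ax": 0, "ay": 0, "az": 0, "claw": 0.8}, {"tx": 0, "ty": 0, "tz": 0, "ax": 0, "ay": 0, "az": 0, "claw": 0.8}])

```text
t: 21.42
position: [0.5432, 0.2654, 0.1165]
orientation: [-0.0, 1.0, 0.001, 0.002]
wrist_force: [-4.8, -1.6, 21.7]
opening: 0.0295
finger_force: 60.0
```

```bash
python3 -c "
from h import *
print(robot.close_job()); st()"
```

```text
the job is handed in; nothing more can be done
None
the job is handed in; nothing more can be done
```

I stacked the cork and brass rings on the cradle, set the flask in the top ring and pressed it down until the sprung ring stopped. I handed the job in still gripping the knob at 60 N and pushing with about 22 N; no verdict came back.

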